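Stop the parcel scale rocking: find the loose corner and push its shim home

ROBOT

A 6-joint arm with a two-finger parallel gripper is mounted at the origin on the work surface. World frame = base frame: x ahead of the robot, y to its left, z up, the work surface at z = 0. Lengths are in m, angles in rad, forces in N, time in s.
With the tool pointing down it reaches from about 0.3 to 0.775 m from the base axis. Payload 14.6 kg.
Tool frame: the origin (TCP) lies midway between the tips of the shut fingers; the grasp point (between the pads) lies 19 mm behind it (ctrl.grip_depth is the z of the grasp point in the tool frame, in m); z points along the fingers, y is the line along which they close (so a half turn about z gives the same grasp; the last joint's range is limited). The gripper opens to 94 mm and grips with 3 to 60 N. Pads are 16 mm wide; open, the fingers measure 119 mm over their backs; the gripper's body (75 mm by 177 mm) begins 78 mm behind the grasp point.
Start: joints at [-0.067, 0.3, 1.521, -0, 1.321, -0.067], TCP at [0.55, -0, 0.205] pointing down, gripper open.
Joint ranges: [-3.03, 3.03], [-0.79, 2.21], [0.23, 2.52], [-1.04, 4.18], [0, 3.07], [-2.55, 2.55]. Speed limits (rad/s): [2.22, 2.22, 2.57, 3.14, 3.14, 3.14].

INTERFACE

Orientations are given as [roll, pitch, yaw] about the fixed x, y, z axes, in that order (R = Rz(yaw) Ry(pitch) Rx(roll)).
In Python, from station import ctrl gives the robot as it stands. The module is installed in compiled form; this text tells all that it offers.
- The arm moves only by the tool carry_out, never from a script. Its argument "commands" is a list of rows, each a list of 3 entries, a list of its own where there are three numbers: the closure, from 0 (fully open) to 1 (shut), then the shift along the tool's x, y, z in mm, then the turn, a rotation vector about the tool's x, y, z in rad. In form: [[gripper, [tx, ty, tz], [wx, wy, wz]], ...]. A call has 1 to 10 rows; each row shifts and turns the commanded pose from where the row before left it, along the tool's axes as they then stand; what a row does not reach is not made up. A row lasts 1/8 s, in which the tool goes at most 62.5 mm and 10.7 degrees, less where a joint would pass 70% of its speed; a pose out of reach is approached as far as the arm can. A call with a gripper value outside its range is refused whole. The fingers move at their own pace and stop on an object; "squeeze" is the grip in N (left out, the last holds). Time passes only in rows, so rows that do not move let the fingers close. It gives the time, the measured TCP pose, the force, the opening and the grip force at its end, in the units of the state.
- ctrl.get_obs(): the state, without advancing time (a new reading comes with each control period).
- ctrl.camera(name): name is "scene" or "side" or "wrist"; returns a dict with "img" (384x512x3 uint8, blue, green, red), "camera_matrix" (3x3 intrinsics, pixels), "rvec" (rotation vector, rad) and "tvec" (3), from world to camera coordinates, as OpenCV has them. Camera axes: x right, y down, z forward; pixel columns grow to the right and rows downward; lengths in m; the calibration is good to about 2 mm. The wrist camera is an equidistant fisheye: a pixel r from the principal point sees the ray r / f radians off the axis. A picture is of the moment at which its call begins. There is no depth.
- ctrl.hand_in(): hands the job in; it is judged then, once.
Trained networks look in the newest picture that a camera, given by its name, has taken for a name from the list of things; names that differ only in an ending like _2 or _b are one class to them, and where a whole thing is asked for, a point or a joint stands for the part that bears it (a point fixed in the world has none). Each returns a list of dicts, best first, with "score" (0 to 1); they miss things now and then, are a little off and sometimes report something else, mostly with a low value. They report only what shows in the picture. A call takes as long as a camera call. They do not tell look-alikes from the thing itself.
- ctrl.outline_of(thing, camera): "region" (384x512 bool, what is visible of it).
- ctrl.place_of(thing, camera): "at" ([x, y, z] in m, in world coordinates, good to about 4 mm: a listed point, or the origin of a listed thing).
The state is a dict: "time_s": time; "qpos": joint angles; "joint_vel": joint speeds; "tau": joint torques, N m; "ee_pos": TCP position; "eef_rot": TCP orientation; "force": force on the tool from outside, world axes, zero at the start; "moment": the same for the moment, N m; "grip_width": finger opening in m; "grip_force": force on a finger pad.
Only numpy, scipy, OpenCV 4.12 (cv2) and the standard library are available. Lean on these libraries where they do the work, as an engineer would, in place of code of your own. Each camera call takes 0.05 s, during which the arm holds its last target. There are 200 camera calls.

TASK

One corner of the parcel scale rocks because the pad under its foot is missing. Press the corners of its platter with a fingertip to find the one that dips, push that corner's orange shim straight in along the bench, lying flat, until its lip meets the scale's housing, then press the same corner firmly once more to check that it no longer rocks. Only press and push: lift nothing, do not shove the scale about, and leave the other three shims and everything else on the bench where they are.

Things in the scene. Friction and masses are not known exactly. Their poses are not given: they have to be found in the camera images.
- scale: loose parcel scale, dark grey housing, steel platter, 180 (x) x 200 (y) mm, 2.4 kg, on four 20 mm square feet at x +-65, y +-75 mm. Origin: centre, at the feet's underside; z up, x away from the robot, y left. Above it: housing walls 8 to 32 mm (faces at y +-100), platter top 42 mm. Three feet stand on 6 mm pads (platter top 48 mm over the bench); the fourth, any of them, hangs 6 mm over the bench
- corner_near_left (a point): point on the platter's top straight above the centre of the near left foot, 25 mm in from the platter's edges: the place to press. If this foot lacks its pad, a press of 3 to 5 N makes it dip about 5 mm till the foot lands, and it comes back up when let go; if not, it does not give
- corner_near_right (a point): point on the platter's top straight above the centre of the near right foot, 25 mm in from the platter's edges: the place to press. If this foot lacks its pad, a press of 3 to 5 N makes it dip about 5 mm till the foot lands, and it comes back up when let go; if not, it does not give
- corner_far_left (a point): point on the platter's top straight above the centre of the far left foot, 25 mm in from the platter's edges: the place to press. If this foot lacks its pad, a press of 3 to 5 N makes it dip about 5 mm till the foot lands, and it comes back up when let go; if not, it does not give
- corner_far_right (a point): point on the platter's top straight above the centre of the far right foot, 25 mm in from the platter's edges: the place to press. If this foot lacks its pad, a press of 3 to 5 N makes it dip about 5 mm till the foot lands, and it comes back up when let go; if not, it does not give
- shim_near_left: loose orange shim, 63 x 34 mm, 35 g, flat on the bench outside the near left foot, pointing in under the scale's left side: 6 mm tongue, tapered toe, lip 22 mm high at the outer end. Origin: underside, the point under the foot's centre when home; x to the toe (x +28 mm; lip x -25 to -35). Home: lip meets the housing wall; starts 45-60 mm short. Slides easily; a foot with its pad blocks it
- shim_near_right: loose orange shim, 63 x 34 mm, 35 g, flat on the bench outside the near right foot, pointing in under the scale's right side: 6 mm tongue, tapered toe, lip 22 mm high at the outer end. Origin: underside, the point under the foot's centre when home; x to the toe (x +28 mm; lip x -25 to -35). Home: lip meets the housing wall; starts 45-60 mm short. Slides easily; a foot with its pad blocks it
- shim_far_left: loose orange shim, 63 x 34 mm, 35 g, flat on the bench outside the far left foot, pointing in under the scale's left side: 6 mm tongue, tapered toe, lip 22 mm high at the outer end. Origin: underside, the point under the foot's centre when home; x to the toe (x +28 mm; lip x -25 to -35). Home: lip meets the housing wall; starts 45-60 mm short. Slides easily; a foot with its pad blocks it
- shim_far_right: loose orange shim, 63 x 34 mm, 35 g, flat on the bench outside the far right foot, pointing in under the scale's right side: 6 mm tongue, tapered toe, lip 22 mm high at the outer end. Origin: underside, the point under the foot's centre when home; x to the toe (x +28 mm; lip x -25 to -35). Home: lip meets the housing wall; starts 45-60 mm short. Slides easily; a foot with its pad blocks it
- medicine_box: white and red medicine carton, 60 x 130 x 75 mm, at the near left; origin at its underside. To be left alone
- tape_roll: roll of parcel tape lying flat, 100 mm across, 48 mm high, at the far right; origin at its underside. To be left alone
- sanitizer: clear bottle with blue cap, 60 mm across, 130 mm high, at the left; origin at its underside. To be left alone
- scanner: black and yellow hand scanner lying on its side, 160 x 62 x 36 mm, at the right; origin at its underside. To be left alone
- marker: white marker pen with blue cap, 135 mm long, 18 mm thick, lying between the two left shims; origin at its underside. To be left alone
- weight: brass test weight with a knob, 32 mm across, 54 mm high, 200 g, standing between the two right shims; origin at its underside. To be left alone
Mind the look-alikes: they are no part of the job. Leave any black or blue look-alike of the shim_far_right alone.

How it is judged:
By the outcome, as a careful person would: the job done as asked, in the order asked, and still so for the second after the job is handed in, with the robot touching nothing.
It also fails if it takes over 58 s, if anything falls off the work surface, if the arm or the gripper's body presses on something with over 40 N, if the wrist force passes 120 N, or if a joint passes its speed limit or range.

## Working session

There is one attempt and no reset: what is moved stays moved. The work goes in short steps, Python scripts to look and compute and a tool call to move; the robot and the scene stay as the last step left them, time stands still between calls to the robot, and variables do not carry over. Pictures are saved under pics/ and viewed, at most 10 in all, crops included, and the job is handed in when it is done.

Besides the shell and the picture viewer there is one more tool, called after "Emit:" by a JSON object that holds its "method" and its "body", one argument or row to a line. carry_out: Moves the arm, as the interface text tells. Its arguments: {"type":"object","properties":{"commands":{"type":"array","items":{"type":"array"}},"squeeze":{"type":"number"}},"required":["commands"]}

```bash
mkdir -p pics; cat > h.py <<'E'
import numpy as np,cv2
from station import ctrl
T=["scale","corner_near_left","corner_near_right","corner_far_left","corner_far_right","shim_near_left","shim_near_right","shim_far_left","shim_far_right","marker","weight","medicine_box","tape_roll","sanitizer","scanner"]
E
python3 - <<'E'
from h import *
ims=[]
for c in("scene","side"):
    d=ctrl.camera(c);cv2.imwrite(f"pics/{c}0.png",cv2.resize(d["img"],(800,600),interpolation=cv2.INTER_CUBIC))
    for t in T:
        print(c,t,[(round(r["score"],2),np.round(r["at"],3).tolist()) for r in ctrl.place_of(t,c)[:4]])
o=ctrl.get_obs();print(o["time_s"],o["ee_pos"],o["eef_rot"],o["force"])
E
```

```text
scene scale [(0.61, [0.57, 0.002, 0.008])]
scene corner_near_left [(0.6, [0.5, 0.077, 0.047])]
scene corner_near_right [(0.85, [0.502, -0.073, 0.052])]
scene corner_far_left [(0.65, [0.633, 0.078, 0.046])]
scene corner_far_right []
scene shim_near_left [(0.62, [0.502, 0.135, 0.001])]
scene shim_near_right [(0.7, [0.499, -0.126, -0.001])]
scene shim_far_left [(0.41, [0.628, 0.118, 0.001]), (0.31, [0.498, -0.069, 0.051])]
scene shim_far_right [(0.71, [0.63, -0.129, 0.001]), (0.7, [0.723, -0.128, 0.001]), (0.6, [0.641, -0.239, 0.0]), (0.53, [0.751, -0.254, -0.001])]
scene marker [(0.42, [0.569, 0.205, -0.002])]
scene weight [(0.66, [0.561, -0.167, 0.002]), (0.5, [0.564, 0.001, 0.006]), (0.27, [0.444, -0.427, -0.002])]
scene medicine_box [(0.76, [0.432, 0.387, 0.004])]
scene tape_roll [(0.89, [0.7, -0.366, 0.002])]
scene sanitizer [(0.78, [0.616, 0.424, -0.0])]
scene scanner [(0.66, [0.444, -0.426, -0.001])]
side scale [(0.75, [0.565, 0.005, 0.012]), (0.48, [0.568, 0.204, 0.0])]
side corner_near_left [(0.75, [0.499, 0.075, 0.047])]
side corner_near_right []
side corner_far_left [(0.78, [0.631, 0.072, 0.047])]
side corner_far_right [(0.87, [0.632, -0.069, 0.052])]
side shim_near_left [(0.47, [0.5, 0.133, -0.001])]
side shim_near_right [(0.44, [0.5, -0.132, 0.001])]
side shim_far_left [(0.56, [0.626, 0.126, -0.002])]
side shim_far_right [(0.69, [0.756, -0.252, -0.0]), (0.5, [0.722, -0.128, -0.0]), (0.45, [0.642, -0.232, -0.001]), (0.42, [0.63, -0.129, 0.003])]
side marker [(0.58, [0.572, 0.203, 0.0])]
side weight [(0.71, [0.559, -0.176, 0.001]), (0.65, [0.496, -0.07, 0.045])]
side medicine_box [(0.66, [0.434, 0.391, 0.002])]
side tape_roll [(0.6, [0.694, -0.366, 0.003])]
side sanitizer [(0.57, [0.616, 0.428, -0.004])]
side scanner [(0.74, [0.444, -0.424, -0.001])]
1.6 [ 5.50000655e-01 -1.82104201e-05  2.05463702e-01] [ 3.14156578e+00 -4.62932281e-06  1.57069547e+00] [ 0.34747932 -0.11910004 -0.26243157]
```

View pics/scene0.png

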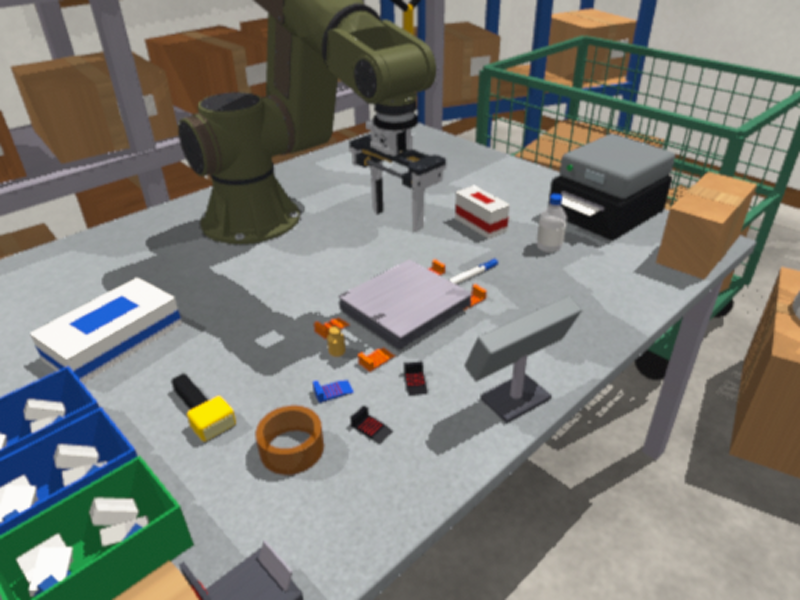

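View pics/side0.png

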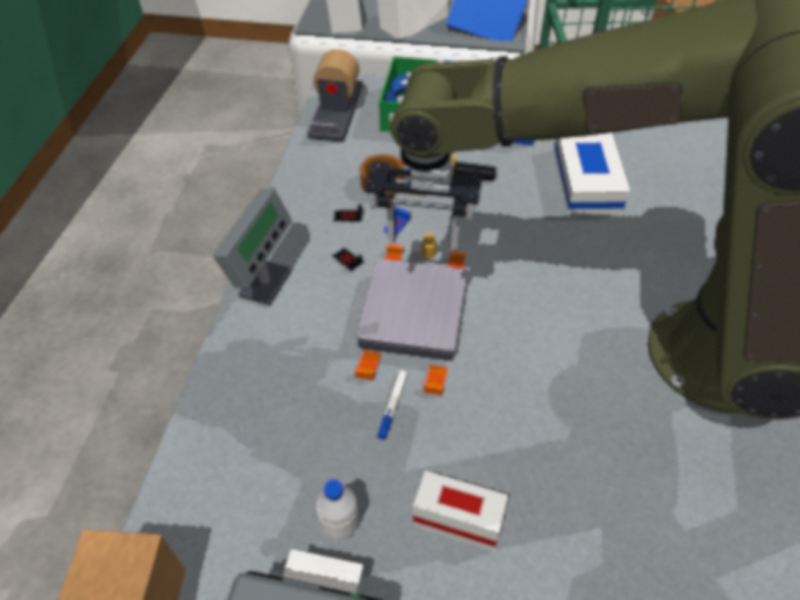

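The four orange shims sit at the platter's sides: right pair at scene px ≈(330,327) and (375,358), left pair at ≈(438,267) and (478,294). The candidates around shim_far_right are:
- orange at (375,358), world (0.63, -0.129)
- blue at (332,390)
- black at (415,377)
- black at (370,425)

Only the orange one points in under the scale, so the others are look-alikes. I'll start with the near right corner at (0.500, -0.072).

Emit:
{"method": "carry_out", "body": {
  "commands": [
    [1,[-12,-8,20],[0,0,0]],
    [1,[-12,-8,25],[0,0,0]],
    [1,[-12,-8,25],[0,0,0]],
    [1,[-12,-8,25],[0,0,0]],
    [1,[-12,-9,25],[0,0,0]],
    [1,[-12,-9,20],[0,0,0]],
    [1,[0,0,5],[0,0,0]],
    [1,[0,0,0],[0,0,0]],
    [1,[0,0,0],[0,0,0]]
  ],
  "squeeze": 10
}}

```text
time_s: 2.72
ee_pos: [0.5007, -0.0717, 0.0613]
eef_rot: [3.14, 0.0, 1.571]
force: [-0.3, -0.5, 0.4]
grip_width: 0.0074
grip_force: 0.0
```

Emit:
{"method": "carry_out", "body": {
  "commands": [
    [1,[0,0,4],[0,0,0]],
    [1,[0,0,4],[0,0,0]],
    [1,[0,0,3],[0,0,0]],
    [1,[0,0,0],[0,0,0]]
  ]
}}

```text
time_s: 3.22
ee_pos: [0.4999, -0.0719, 0.0492]
eef_rot: [-3.141, -0.0, 1.571]
force: [0.4, 0.3, -0.0]
grip_width: 0.0002
grip_force: 0.0
```

Emit:
{"method": "carry_out", "body": {
  "commands": [
    [1,[0,0,1],[0,0,0]],
    [1,[0,0,1],[0,0,0]],
    [1,[0,0,0],[0,0,0]]
  ]
}}

```text
time_s: 3.6
ee_pos: [0.5001, -0.072, 0.0482]
eef_rot: [3.141, 0.0, 1.571]
force: [-4.9, -0.1, 10.4]
grip_width: -0.0
grip_force: 5.3
```

Near right doesn't give (48.2 mm at 10 N). Near left is next.

Emit:
{"method": "carry_out", "body": {
  "commands": [
    [1,[0,0,-6],[0,0,0]],
    [1,[0,0,-6],[0,0,0]],
    [1,[30,0,0],[0,0,0]],
    [1,[40,0,0],[0,0,0]],
    [1,[40,0,0],[0,0,0]],
    [1,[38,0,0],[0,0,0]],
    [1,[0,0,5],[0,0,0]],
    [1,[0,0,5],[0,0,0]],
    [1,[0,0,0],[0,0,0]]
  ]
}}

```text
time_s: 4.72
ee_pos: [0.4998, 0.0751, 0.049]
eef_rot: [-3.141, 0.0, 1.57]
force: [-0.2, -0.3, 0.1]
grip_width: 0.0005
grip_force: 0.0
```

Emit:
{"method": "carry_out", "body": {
  "commands": [
    [1,[0,0,1],[0,0,0]],
    [1,[0,0,0.5],[0,0,0]],
    [1,[0,0,0],[0,0,0]]
  ]
}}

```text
time_s: 5.1
ee_pos: [0.5002, 0.0756, 0.0483]
eef_rot: [3.141, 0.0, 1.571]
force: [-0.4, -3.5, 3.9]
grip_width: 0.0005
grip_force: 1.8
```

Emit:
{"method": "carry_out", "body": {
  "commands": [
    [1,[0,0,0.5],[0,0,0]],
    [1,[0,0,0],[0,0,0]]
  ]
}}

```text
time_s: 5.35
ee_pos: [0.5003, 0.0757, 0.0482]
eef_rot: [3.141, 0.0, 1.571]
force: [-2.6, -4.2, 10.4]
grip_width: 0.0006
grip_force: 5.3
```

Emit:
{"method": "carry_out", "body": {
  "commands": [
    [1,[0,0,-6],[0,0,0]],
    [1,[0,0,-6],[0,0,0]],
    [1,[0,30,0],[0,0,0]],
    [1,[0,40,0],[0,0,0]],
    [1,[0,40,0],[0,0,0]],
    [1,[0,22,0],[0,0,0]],
    [1,[0,0,5],[0,0,0]],
    [1,[0,0,5],[0,0,0]],
    [1,[0,0,0],[0,0,0]]
  ]
}}

```text
time_s: 6.48
ee_pos: [0.6311, 0.076, 0.049]
eef_rot: [-3.14, 0.0, 1.571]
force: [0.2, 0.7, -0.0]
grip_width: 0.0005
grip_force: 0.0
```

Emit:
{"method": "carry_out", "body": {
  "commands": [
    [1,[0,0,0.5],[0,0,0]],
    [1,[0,0,0.5],[0,0,0]],
    [1,[0,0,0],[0,0,0]]
  ]
}}

```text
time_s: 6.85
ee_pos: [0.632, 0.076, 0.0486]
eef_rot: [3.141, 0.0, 1.571]
force: [-0.2, 0.2, -0.1]
grip_width: 0.0003
grip_force: 0.0
```

Emit:
{"method": "carry_out", "body": {
  "commands": [
    [1,[0,0,0.5],[0,0,0]],
    [1,[0,0,0.5],[0,0,0]],
    [1,[0,0,0],[0,0,0]]
  ]
}}

```text
time_s: 7.22
ee_pos: [0.6322, 0.0761, 0.0477]
eef_rot: [3.141, -0.0, 1.571]
force: [0.6, 1.0, 2.7]
grip_width: 0.0002
grip_force: 1.2
```

Emit:
{"method": "carry_out", "body": {
  "commands": [
    [1,[0,0,0.5],[0,0,0]],
    [1,[0,0,0.5],[0,0,0]],
    [1,[0,0,0],[0,0,0]]
  ]
}}

```text
time_s: 7.6
ee_pos: [0.6322, 0.0761, 0.0466]
eef_rot: [3.141, -0.0, 1.571]
force: [2.3, 2.1, 3.7]
grip_width: 0.0005
grip_force: 1.8
```

This corner gives at about 3 N. I'll follow the dip until the foot lands.

Emit:
{"method": "carry_out", "body": {
  "commands": [
    [1,[0,0,1],[0,0,0]],
    [1,[0,0,1],[0,0,0]],
    [1,[0,0,0.5],[0,0,0]],
    [1,[0,0,0],[0,0,0]]
  ]
}}

```text
time_s: 8.1
ee_pos: [0.632, 0.076, 0.0439]
eef_rot: [3.141, 0.0, 1.571]
force: [2.0, 2.0, 4.9]
grip_width: 0.0002
grip_force: 2.1
```

Emit:
{"method": "carry_out", "body": {
  "commands": [
    [1,[0,0,0.5],[0,0,0]],
    [1,[0,0,0.5],[0,0,0]],
    [1,[0,0,0],[0,0,0]]
  ]
}}

```text
time_s: 8.48
ee_pos: [0.6321, 0.076, 0.0431]
eef_rot: [3.141, -0.0, 1.571]
force: [2.7, 0.8, 5.2]
grip_width: 0.0008
grip_force: 2.8
```

Far left dips about 5 mm, so it is the corner. I'll release it, move outside its shim and look.

Emit:
{"method": "carry_out", "body": {
  "commands": [
    [1,[0,0,-2],[0,0,0]],
    [1,[0,0,-3],[0,0,0]],
    [1,[0,0,-5],[0,0,0]],
    [1,[0,0,-20],[0,0,0]],
    [1,[30,0,-20],[0,0,0]],
    [1,[40,0,-20],[0,0,0]],
    [1,[40,0,0],[0,0,0]],
    [1,[20,0,0],[0,0,0]],
    [1,[0,0,0],[0,0,0]]
  ]
}}

```text
time_s: 9.6
ee_pos: [0.6318, 0.2066, 0.1131]
eef_rot: [-3.141, 0.0, 1.572]
force: [-0.2, 0.1, 0.2]
grip_width: 0.0007
grip_force: 0.0
```

```bash
cat >> h.py <<'E'
def ray(d,px):
    K=d["camera_matrix"];R=cv2.Rodrigues(d["rvec"])[0];c=-R.T@np.ravel(d["tvec"])
    return c,R,K
def toplane(d,px,z,fish):
    c,R,K=ray(d,px);p=np.array([(px[0]-K[0,2])/K[0,0],(px[1]-K[1,2])/K[1,1]])
    if fish:
        th=np.hypot(*p);v=np.r_[p/max(th,1e-9)*np.sin(th),np.cos(th)]
    else:v=np.r_[p,1]
    v=R.T@v;return c+v*(z-c[2])/v[2]
E
python3 - <<'E'
from h import *
out=[]
for c in("wrist","side","scene"):
    d=ctrl.camera(c)
    for t in("shim_far_left","shim_near_left","corner_far_left","marker"):
        print(c,t,[(round(r["score"],2),np.round(r["at"],3).tolist()) for r in ctrl.place_of(t,c)[:2]])
    im=d["img"]
    hsv=cv2.cvtColor(im,cv2.COLOR_BGR2HSV);m=cv2.inRange(hsv,(5,170,90),(18,255,255))
    n,l,s,ct=cv2.connectedComponentsWithStats(m)
    for i in range(1,n):
        if s[i,4]>30: print(c,s[i],ct[i].round(1),toplane(d,ct[i],.012,c=="wrist").round(3))
    cv2.imwrite(f"pics/{c}1.png",cv2.resize(im,(800,600),interpolation=cv2.INTER_CUBIC))
E
```

```text
wrist shim_far_left []
wrist shim_near_left [(0.63, [0.502, 0.129, -0.001]), (0.59, [0.569, 0.207, -0.001])]
wrist corner_far_left [(0.74, [0.631, 0.076, 0.05])]
wrist marker [(0.69, [0.57, 0.206, -0.003])]
wrist [ 121  226   38   52 1314] [140.9 250.1] [0.503 0.146 0.012]
side shim_far_left [(0.54, [0.626, 0.125, -0.004])]
side shim_near_left [(0.6, [0.502, 0.135, -0.003])]
side corner_far_left [(0.92, [0.628, 0.074, 0.047])]
side marker [(0.74, [0.567, 0.204, 0.0]), (0.64, [0.696, -0.37, -0.001])]
side [232 101  25  21 291] [243.7 109.8] [ 0.702 -0.397  0.012]
side [287 166   9   5  36] [291.8 168.1] [ 0.499 -0.142  0.012]
side [228 225  15  17 160] [235.2 233.3] [0.628 0.133 0.012]
side [272 234  13  18 181] [278.1 242.6] [0.503 0.145 0.012]
scene shim_far_left [(0.69, [0.629, 0.122, -0.001]), (0.49, [0.444, -0.424, 0.0])]
scene shim_near_left [(0.59, [0.503, 0.132, 0.002])]
scene corner_far_left [(0.91, [0.63, 0.077, 0.045])]
scene marker [(0.65, [0.57, 0.203, -0.0])]
scene [275 167   9   9  53] [279.7 171. ] [0.505 0.157 0.012]
scene [301 183  10  13  84] [305.2 188.7] [0.636 0.139 0.012]
scene [202 204  21  12 124] [210.4 208.9] [ 0.503 -0.145  0.012]
scene [230 223  22  14 173] [239.5 229.3] [ 0.635 -0.144  0.012]
scene [165 260  41  41 639] [184.5 280.3] [ 0.681 -0.366  0.012]
```

View pics/wrist1.png

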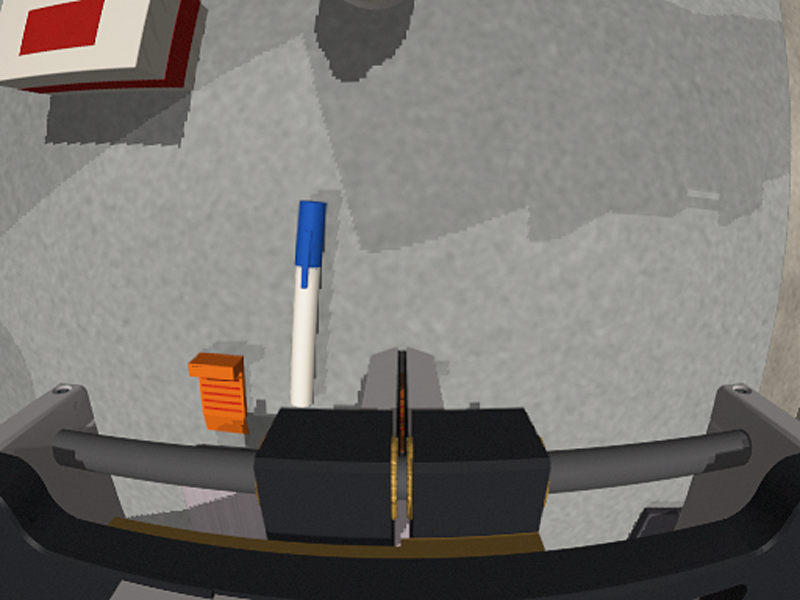

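The wrist view shows the marker at about (307,300), well clear, with the shim hidden behind the fingers. I'll check the shim in an enlarged side crop.

```bash
python3 - <<'E'
from h import *
d=ctrl.camera("side");im=d["img"]
cv2.imwrite("pics/crop.png",cv2.resize(im[205:280,200:300],(800,600),interpolation=cv2.INTER_NEAREST))
m=cv2.inRange(cv2.cvtColor(im,cv2.COLOR_BGR2HSV),(5,120,60),(18,255,255));n,l,s,ct=cv2.connectedComponentsWithStats(m)
for z in(0.006,.022):
  P=np.array([toplane(d,(u,v),z,False)[:2] for v,u in zip(*np.where(l==l[233,235]))],np.float32)
  print(z,P.min(0),P.max(0),cv2.minAreaRect(P*1000))
E
```

```text
0.006 [0.6111426  0.09664498] [0.6465489  0.15851401] ((628.40673828125, 127.95650482177734), (62.0643196105957, 32.99947738647461), 84.77906799316406)
0.022 [0.60857224 0.10774494] [0.64344686 0.16868488] ((625.5772094726562, 138.58627319335938), (61.13230514526367, 32.50388717651367), 84.77922821044922)
```

View pics/crop.png

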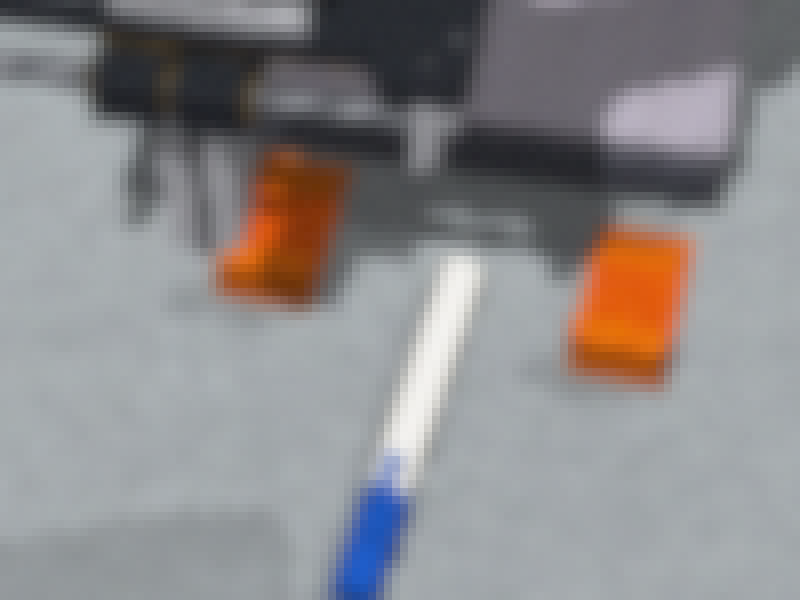

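The crop shows the far left orange shim at crop px (280,230), with its toe toward the scale and the finger tips clear outside it. Its lip's outer face is at y≈0.159 and x≈0.628. I'll descend outside it and push.

Emit:
{"method": "carry_out", "body": {
  "commands": [
    [1,[0,-4,20],[0,0,0]],
    [1,[0,0,25],[0,0,0]],
    [1,[0,0,25],[0,0,0]],
    [1,[0,0,20],[0,0,0]],
    [1,[0,0,14],[0,0,0]],
    [1,[-10,0,0],[0,0,0]],
    [1,[-12,0,0],[0,0,0]],
    [1,[-10,0,0],[0,0,0]],
    [1,[0,0,0],[0,0,0]]
  ]
}}

```text
time_s: 11.52
ee_pos: [0.6284, 0.173, 0.0096]
eef_rot: [3.141, -0.0, 1.57]
force: [0.3, 0.1, -0.6]
grip_width: 0.0006
grip_force: 0.0
```

Emit:
{"method": "carry_out", "body": {
  "commands": [
    [1,[-5,0,0],[0,0,0]],
    [1,[-5,0,0],[0,0,0]],
    [1,[-5,0,0],[0,0,0]],
    [1,[-5,0,0],[0,0,0]],
    [1,[0,0,0],[0,0,0]]
  ]
}}

```text
time_s: 12.15
ee_pos: [0.628, 0.1536, 0.009]
eef_rot: [-3.142, 0.0, 1.57]
force: [-0.4, 0.5, 0.4]
grip_width: 0.0004
grip_force: 0.0
```

Emit:
{"method": "carry_out", "body": {
  "commands": [
    [1,[-3,0,0],[0,0,0]],
    [1,[-3,0,0],[0,0,0]],
    [1,[-3,0,0],[0,0,0]],
    [1,[-3,0,0],[0,0,0]],
    [1,[0,0,0],[0,0,0]]
  ]
}}

```text
time_s: 12.78
ee_pos: [0.628, 0.1417, 0.0089]
eef_rot: [-3.142, 0.0, 1.571]
force: [-0.2, -0.6, -0.8]
grip_width: 0.0006
grip_force: 0.0
```

```bash
python3 - <<'E'
from h import *
d=ctrl.camera("side");im=d["img"]
cv2.imwrite("pics/crop2.png",cv2.resize(im[205:280,200:300],(800,600),interpolation=cv2.INTER_NEAREST))
for c in("side","scene"):
  if c=="scene":ctrl.camera(c)
  for t in("shim_far_left","corner_far_left","scale"): print(c,t,[(round(r["score"],2),np.round(r["at"],3).tolist()) for r in ctrl.place_of(t,c)[:2]])
E
```

```text
side shim_far_left [(0.41, [0.626, 0.101, 0.0])]
side corner_far_left [(0.74, [0.63, 0.076, 0.046])]
side scale [(0.74, [0.564, 0.0, 0.008])]
scene shim_far_left [(0.73, [0.567, -0.0, 0.009]), (0.59, [0.628, 0.094, -0.001])]
scene corner_far_left [(0.67, [0.442, -0.426, -0.003]), (0.56, [0.63, 0.079, 0.046])]
scene scale [(0.6, [0.565, 0.003, 0.006])]
```

View pics/crop2.png

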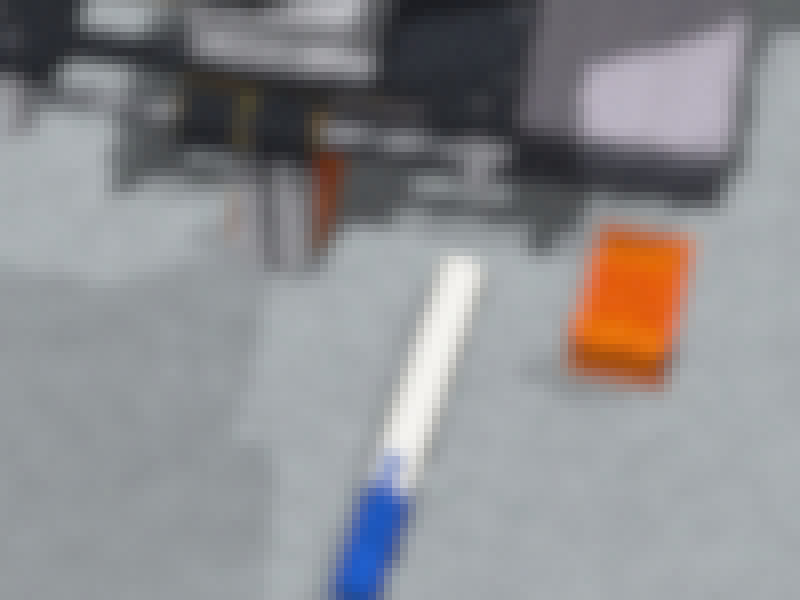

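The finger at crop px (285,215) sits centred on the lip, with orange visible on both sides, and the shim is following straight. The force is low, so I'll push on toward home at TCP y≈0.119.

Emit:
{"method": "carry_out", "body": {
  "commands": [
    [1,[-3,0,0],[0,0,0]],
    [1,[-3,0,0],[0,0,0]],
    [1,[-3,0,0],[0,0,0]],
    [1,[-3,0,0],[0,0,0]],
    [1,[-3,0,0],[0,0,0]],
    [1,[0,0,0],[0,0,0]]
  ]
}}

```text
time_s: 13.92
ee_pos: [0.628, 0.1267, 0.009]
eef_rot: [-3.142, 0.0, 1.57]
force: [0.2, 0.3, -0.7]
grip_width: 0.0004
grip_force: 0.0
```

Emit:
{"method": "carry_out", "body": {
  "commands": [
    [1,[-2,0,0],[0,0,0]],
    [1,[-2,0,0],[0,0,0]],
    [1,[-1,0,0],[0,0,0]],
    [1,[0,0,0],[0,0,0]]
  ]
}}

```text
time_s: 14.42
ee_pos: [0.628, 0.1219, 0.0089]
eef_rot: [-3.142, 0.0, 1.571]
force: [0.7, -0.2, 0.6]
grip_width: 0.0008
grip_force: 0.0
```

Emit:
{"method": "carry_out", "body": {
  "commands": [
    [1,[-1,0,0],[0,0,0]],
    [1,[-1,0,0],[0,0,0]],
    [1,[0,0,0],[0,0,0]]
  ]
}}

```text
time_s: 14.8
ee_pos: [0.628, 0.1214, 0.009]
eef_rot: [3.141, -0.002, 1.571]
force: [1.0, 9.8, -1.1]
grip_width: 0.0004
grip_force: 4.7
```

Emit:
{"method": "carry_out", "body": {
  "commands": [
    [1,[-0.5,0,0],[0,0,0]],
    [1,[-0.5,0,0],[0,0,0]],
    [1,[0,0,0],[0,0,0]]
  ]
}}

```text
time_s: 15.18
ee_pos: [0.6282, 0.1208, 0.009]
eef_rot: [3.14, -0.002, 1.571]
force: [2.7, 11.3, -2.0]
grip_width: 0.0005
grip_force: 5.9
```

Force rose abruptly at y≈0.121, so the lip is on the housing. I'll back off and look.

Emit:
{"method": "carry_out", "body": {
  "commands": [
    [1,[3,0,0],[0,0,0]],
    [1,[10,0,0],[0,0,0]],
    [1,[20,0,0],[0,0,0]],
    [1,[20,0,-10],[0,0,0]],
    [1,[0,0,-40],[0,0,0]],
    [1,[0,0,-50],[0,0,0]],
    [1,[0,-40,-50],[0,0,0]],
    [1,[0,-50,-20],[0,0,0]],
    [1,[0,-50,0],[0,0,0]],
    [1,[0,0,0],[0,0,0]]
  ]
}}

```text
time_s: 16.42
ee_pos: [0.4867, 0.1731, 0.1791]
eef_rot: [3.141, -0.0, 1.573]
force: [0.0, 0.6, -0.1]
grip_width: 0.0007
grip_force: 0.0
```

```bash
python3 - <<'E'
from h import *
out=[]
for c,(r,q) in(("side",(205,200)),("scene",(140,230))):
  d=ctrl.camera(c);out.append(cv2.resize(d["img"][r:r+75,q:q+100],(400,300),interpolation=cv2.INTER_CUBIC))
  for t in("shim_far_left","corner_far_left","corner_near_left","scale"): print(c,t,[(round(r["score"],2),np.round(r["at"],3).tolist()) for r in ctrl.place_of(t,c)[:2]])
cv2.imwrite("pics/home.png",np.hstack(out))
E
```

```text
side shim_far_left [(0.39, [0.628, 0.078, -0.001])]
side corner_far_left [(0.66, [0.631, 0.074, 0.046])]
side corner_near_left [(0.9, [0.499, 0.078, 0.045])]
side scale [(0.87, [0.566, 0.004, 0.008])]
scene shim_far_left []
scene corner_far_left []
scene corner_near_left [(0.77, [0.5, 0.075, 0.045])]
scene scale [(0.73, [0.565, -0.002, 0.009])]
```

View pics/home.png

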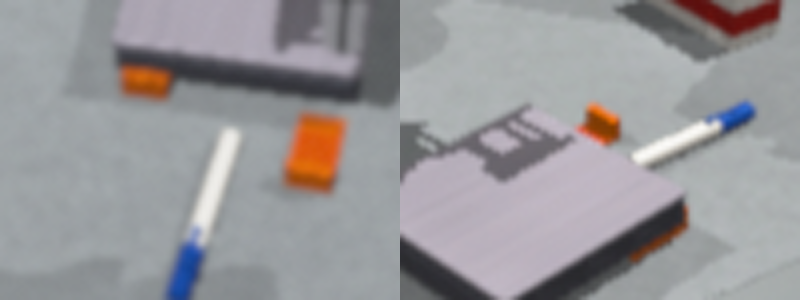

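The pictures show the shim's lip flush against the housing at (147,80) in the left half, with the marker and near left shim undisturbed. Now the check press on far left at (0.631, 0.0755).

Emit:
{"method": "carry_out", "body": {
  "commands": [
    [1,[-25,36,0],[0,0,0]],
    [1,[-25,36,0],[0,0,0]],
    [1,[-25,36,0],[0,0,0]],
    [1,[-22,36,20],[0,0,0]],
    [1,[0,0,35],[0,0,0]],
    [1,[0,0,35],[0,0,0]],
    [1,[0,0,25],[0,0,0]],
    [1,[0,0,10],[0,0,0]],
    [1,[0,0,3],[0,0,0]],
    [1,[0,0,0],[0,0,0]]
  ]
}}

```text
time_s: 18.18
ee_pos: [0.6334, 0.075, 0.0506]
eef_rot: [3.14, -0.0, 1.571]
force: [-0.0, 0.5, 0.5]
grip_width: 0.0006
grip_force: 0.0
```

Emit:
{"method": "carry_out", "body": {
  "commands": [
    [1,[0,0,1],[0,0,0]],
    [1,[0,0,1],[0,0,0]],
    [1,[0,0,0.5],[0,0,0]],
    [1,[0,0,0],[0,0,0]]
  ]
}}

```text
time_s: 18.68
ee_pos: [0.6332, 0.075, 0.0482]
eef_rot: [3.141, -0.0, 1.571]
force: [-2.5, -0.9, 6.4]
grip_width: 0.0005
grip_force: 3.3
```

Emit:
{"method": "carry_out", "body": {
  "commands": [
    [1,[0,0,0.5],[0,0,0]],
    [1,[0,0,0.5],[0,0,0]],
    [1,[0,0,0],[0,0,0]],
    [1,[0,0,0],[0,0,0]]
  ]
}}

```text
time_s: 19.18
ee_pos: [0.6333, 0.075, 0.0481]
eef_rot: [3.14, -0.0, 1.571]
force: [-7.2, -0.8, 14.8]
grip_width: 0.0005
grip_force: 7.5
```

It holds at 48.1 mm under 15 N, with no dip. I'll retreat and hand in.

Emit:
{"method": "carry_out", "body": {
  "commands": [
    [1,[0,0,-1],[0,0,0]],
    [1,[0,0,-3],[0,0,0]],
    [1,[0,0,-10],[0,0,0]],
    [1,[0,0,-30],[0,0,0]],
    [1,[0,0,-40],[0,0,0]],
    [1,[0,0,-40],[0,0,0]],
    [1,[0,0,0],[0,0,0]],
    [1,[0,0,0],[0,0,0]]
  ]
}}

```text
time_s: 20.18
ee_pos: [0.6327, 0.075, 0.1698]
eef_rot: [-3.141, 0.0, 1.571]
force: [-0.9, -0.8, -0.3]
grip_width: 0.0007
grip_force: 0.0
```

```bash
python3 - <<'E'
from h import *
ctrl.camera("side")
for t in T[:1]+T[5:11]: print(t,[(round(r["score"],2),np.round(r["at"],3).tolist()) for r in ctrl.place_of(t,"side")[:3]])
print(ctrl.hand_in())
E
```

```text
scale [(0.92, [0.567, 0.005, 0.006])]
shim_near_left [(0.71, [0.5, 0.133, -0.001]), (0.68, [0.568, 0.204, 0.001])]
shim_near_right [(0.63, [0.496, -0.13, 0.001]), (0.25, [0.433, 0.392, -0.0])]
shim_far_left [(0.53, [0.625, 0.078, -0.003])]
shim_far_right [(0.56, [0.723, -0.126, -0.004]), (0.53, [0.639, -0.238, -0.0]), (0.46, [0.63, -0.131, 0.003])]
marker [(0.75, [0.567, 0.202, 0.0])]
weight [(0.72, [0.559, -0.174, 0.0]), (0.32, [0.632, -0.068, 0.052]), (0.23, [0.434, 0.391, 0.004])]
the job is handed in; nothing more can be done
None
```

The far left corner was the one that dipped (far right was not pressed); its orange shim is now pushed in until its lip met the housing, the corner held without dipping under a 15 N press, and the job is handed in.

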